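# Seat the slide tray and lock the dock lever

### The job

On the slide dock, push the blue slide tray along its lane with the fingertips until it is fully home against the back stop. Then, with the tray home, push the red-knobbed lever past its first click and on to its second stop, so that the bar lies across in front of the tray and locks it in. Only push: do not pick up or tip the tray, leave everything else on the bench where it stands, and finish with your hand clear.

Things in the scene. Friction and masses are not known exactly. Their poses are not given: they have to be found in the camera images.
- dock: fixed ivory slide dock. Origin on the table under the middle of the tray lane; x points along the lane to the back stop, y left, z up. Base plate 20 mm high, x -125 to 100, y -95 to 70 mm. Grey rails beside the lane (inner faces y = +-48 mm, x -54 to 70, top 36 mm above the table) and a grey back stop (front face x = 70 mm, top at 46 mm). The lane is open at the front (-x)
- tray: loose blue tray with four glass slides, 124 (x) x 92 (y) x 16 mm, 0.15 to 0.32 kg, lying on the base plate (20 mm above the table), its x along the lane; slides with 1 to 2 N. Origin: centre of its underside. Starts 30 to 60 mm short of home. Home: back edge touching the back stop, origin at x = 8 mm in the dock's frame
- tab (a point): middle of the front face of the tray's blue push tab, 15 mm above the tray's underside. The tab stands at the middle of the tray's front edge (face at x = -62 mm in the tray's frame): 56 mm wide, 8 mm thick, top 30 mm above the tray's underside
- lever (a joint): angle of the lever bar, rad. 0 = open, bar pointing to the dock's -x; grows clockwise seen from above. 0.785 = first detent (half latched, yellow dots). 1.571 = second stop (locked, green dots, hard stop). Springs hold it at all three: a click takes up to about 6 N at the knob; pushed past about 0.39 or 1.18 it is drawn on to the next stop, let go short of that it falls back
- pivot (a point): the lever's upright pivot axis at table height, at the dock's right front corner (x = -70, y = -75 mm in the dock's frame). The steel bar, 12 mm wide, top 36 mm above the table, reaches 90 mm from here to the knob. Locked, it lies along the dock's y across the lane, with a 7 mm gap from the knob or bar to the tab of a tray at home
- knob_top (a point): centre of the top of the lever's upright red knob: a cylinder 18 mm across, 90 mm from the pivot, top 82 mm above the table, 46 mm of it clear above the bar. Open, it stands in front of the dock (x = -160, y = -75 mm in the dock's frame); as the lever closes it moves first to the dock's +y, then round to +x, ending at x = -70, y = 15 mm
- slide_box: bystander: flat microscope-slide storage box, blue with a pale lid, 120 x 85 x 33 mm, standing to the left of the dock; origin at the centre of its underside
- amber_bottle: bystander: amber glass reagent bottle, 58 mm across, 125 mm tall, to the right of the dock; origin at the centre of its underside
- white_bottle: bystander: white plastic bottle with a blue cap, 56 mm across, 140 mm tall, to the right of the dock; origin at the centre of its underside
- stain_jar: bystander: small purple stain jar with a white lid, 44 mm across, 55 mm tall, behind the dock; origin at the centre of its underside
- beaker: bystander: empty glass beaker, 64 mm across, 80 mm tall, behind the dock; origin at the centre of its underside
- pipette: bystander: white and blue hand pipette, 260 mm long, 26 mm thick, lying left of the dock (x axis along it); origin at the centre of its underside
- marker: bystander: white marker pen with red cap, 120 mm long, 13 mm thick, lying to the left in front of the dock (x axis along it); origin at the centre of its underside
Things that resemble listed ones, but are neither listed nor needed, are in the scene too. What is shaped like the tray but black or yellow is not meant.

How it is judged (in metres and radians):
On the way, in this order (a step that is already met when the one before it is completed fails the run):
1. the tray is pushed fully home while the lever is still open (x of tray in the frame of dock above 0.004 m and value of joint lever below 0.3 rad), for 0.2 s.
2. the lever is at its second stop with the tray home (x of tray in the frame of dock above 0.004 m and value of joint lever above 1.48 rad), for 0.2 s.
At the end, for the whole second after the job is handed in: The tray lies flat on the dock, at rest, within 5 mm of fully home (origin at x > 3 mm in the dock's frame), and the lever is within 0.09 rad of its second stop (joint above 1.48) (x of tray in the frame of dock above 0.003 m and value of joint lever above 1.48 rad and linear speed of tray below 0.02 m/s and angle between tray's own z axis and vertical below 0.05 rad and height (world z) of tray below 0.024 m); the robot touches nothing.
It fails at once if the tray was lifted (more than 12 mm) or tipped (more than 0.25 rad) (height (world z) of tray above 0.032 m or angle between tray's own z axis and vertical above 0.25 rad).
It fails at once if another object was moved more than 20 mm or knocked over (distance of any of slide_box, amber_bottle, white_bottle, stain_jar, beaker, pipette, marker from where it was at the start of the episode above 0.02 m or angle between any of slide_box, amber_bottle, white_bottle, stain_jar, beaker, pipette, marker's own z axis and vertical above 0.35 rad).
It also fails if it takes over 45 s, if anything falls off the work surface, if the arm or the gripper's body presses on something with over 40 N, if the wrist force passes 120 N, or if a joint passes its speed limit or range.

### The arm

A 6-joint arm with a two-finger parallel gripper is mounted at the origin on the work surface. World frame = base frame: x ahead of the robot, y to its left, z up, the work surface at z = 0. Lengths are in m, angles in degrees, forces in N, time in s.
With the tool pointing down it reaches from about 0.275 to 1 m from the base axis. Payload 8.4 kg.
Tool frame: the origin (TCP) lies between the finger pads; the fingertips stand 14 mm ahead of it and the grasp point (between the pads) lies 5 mm behind it; z points along the fingers, y is the direction in which the jaws open and shut (so a half turn about z gives the same grasp; the last joint's range is limited). The gripper opens to 85 mm and grips with 20 to 120 N. Pads are 22 mm wide; open, the fingers measure 114 mm over their backs; the gripper's body (76 mm by 85 mm) begins 54 mm behind the grasp point. The pads swing forward as they close: fully open they stand 13 mm farther back than shut.
Start: joints at [73.43, 20.225, 93.587, -0, 66.188, -0.138], TCP at [0.177, 0.599, 0.245] pointing down, gripper open.
Joint ranges: [-150.9, 150.9], [-52.94, 120.26], [3.33, 152.33], [-74.26, 254.26], [0, 154.13], [-172.89, 172.89]. Speed limits (degrees/s): [127.2, 127.2, 159.86, 180, 180, 180].

### API

Orientations are given as a 3x3 rotation matrix whose columns are the frame's x, y, z axes.
In Python, from cell import arm gives the robot as it stands.
- The arm moves only by the tool send_rows, never from a script. Its argument "motion" is a list of rows, each a list of 3 entries, a list of its own where there are three numbers: the shift along the tool's x, y, z in m, then the turn, a rotation vector about the tool's x, y, z in rad, then the opening in per cent of the stroke, from 0 (shut) to 100 (fully open). In form: [[[dx, dy, dz], [ax, ay, az], gripper], ...]. A call has 1 to 8 rows; each row is the pose to reach, as a shift and turn from the pose commanded when the call began, along the tool's axes at that moment; what a row does not reach only later rows make up. A row lasts 1/12 s, in which the tool goes at most 41.7 mm and 7.16 degrees, less where a joint would pass 70% of its speed; a pose out of reach is approached as far as the arm can. A call with a gripper value outside its range is refused whole. The fingers move at their own pace and stop on an object; the grip force is fixed at half the most. Time passes only in rows, so rows that repeat a pose let the fingers close. It gives the time, the measured TCP pose, the force and the opening at its end, in the units of the state.
- arm.sense(): the state, without advancing time (a new reading comes with each control period).
- arm.read_camera(name): name is "side" or "top"; returns the picture (480x640x3 uint8, blue, green, red); there is no depth.
- arm.camera_params(name): a dict with "K" (3x3 intrinsics, pixels), "k1" (the pictures are not rectified: a ray, as slopes to the right and down, at radius r is drawn at 1 + k1 r^2 times it, then the intrinsics apply), "R" (3x3) and "t" (3): a world point X has camera coordinates R X + t. Camera axes: x right, y down, z forward; pixel columns grow to the right and rows downward; lengths in m; the calibration is good to about 2 mm. A picture is of the moment at which its call begins. camera_params takes no time and is no camera call.
- arm.hand_in(): hands the job in, once; it reports no verdict.
The state is a dict: "time": time; "joint_positions": joint angles; "qvel": joint speeds; "tau": joint torques, N m; "ee_pos": TCP position; "ee_rot": TCP orientation; "wrist_force": force on the tool from outside, world axes, zero at the start; "torque": the same for the moment, N m; "grip_width": finger opening in m.
Only numpy, scipy, OpenCV 4.12 (cv2) and the standard library are available. Lean on these libraries where they do the work, as an engineer would, in place of code of your own. Each camera call takes 0.05 s, during which the arm holds its last target.

## Working session

There is one attempt and no reset: what is moved stays moved. The work goes in short steps, Python scripts to look and compute and a tool call to move; the robot and the scene stay as the last step left them, time stands still between calls to the robot, and variables do not carry over. Pictures are saved under pics/ and viewed, and the job is handed in when it is done.

Besides the shell and the picture viewer there is one more tool, called after ">>>" as a command line: name --argument value ..., lists and objects as JSON in quotes. send_rows: Moves the arm, as the interface text tells. Its arguments: {"type":"object","properties":{"motion":{"type":"array","items":{"type":"array"}}},"required":["motion"]}

```bash
mkdir -p pics; ls; python3 - <<'E'
from cell import arm
import cv2
s=arm.sense()
for k in s: print(k,s[k])
for n in("top","side"):
    cv2.imwrite(f"pics/{n}0.png",arm.read_camera(n)); print(n,arm.camera_params(n))
E
```

```text
pics
time 0.0
joint_positions [ 7.34312952e+01  2.02636150e+01  9.36293732e+01 -1.03218602e-03
  6.61893780e+01 -1.37434039e-01]
qvel [ 0.01874868  0.0312954   0.01871303  0.00238433 -0.01551004 -0.02294914]
tau [-1.34889856e-04 -6.05239034e+01 -3.42072237e+01  4.60582476e-05
  9.08572722e-03  6.73068530e-05]
ee_pos [0.17666128 0.59902401 0.24454716]
ee_rot [[-9.59161799e-01  2.82857716e-01 -3.94144265e-04]
 [ 2.82857990e-01  9.59160803e-01 -1.38257025e-03]
 [-1.30229333e-05 -1.43759542e-03 -9.99998967e-01]]
wrist_force [-0.09670519  0.05645232  0.32466092]
torque [ 0.03680959 -0.01730426  0.0178176 ]
grip_width 0.08579223946853724
top {'K': array([[441.34551617,   0.        , 322.04564066],
       [  0.        , 441.34551617, 240.12637959],
       [  0.        ,   0.        ,   1.        ]]), 'k1': -0.08769601507964273, 'R': array([[-0.02027441, -0.99972618, -0.01168409],
       [-0.99650894,  0.02115305, -0.08076187],
       [ 0.08098691,  0.0100059 , -0.99666494]]), 't': array([0.02792   , 0.56590559, 0.99608425])}
side {'K': array([[508.9052598 ,   0.        , 318.31323464],
       [  0.        , 508.9052598 , 245.06076914],
       [  0.        ,   0.        ,   1.        ]]), 'k1': -0.09408113244641317, 'R': array([[ 0.73864657, -0.67409129, -0.00147526],
       [-0.32990527, -0.35958887, -0.87284498],
       [ 0.58784671,  0.64521065, -0.48799536]]), 't': array([-0.41578965,  0.25850182,  0.6665088 ])}
```

View pics/top0.png

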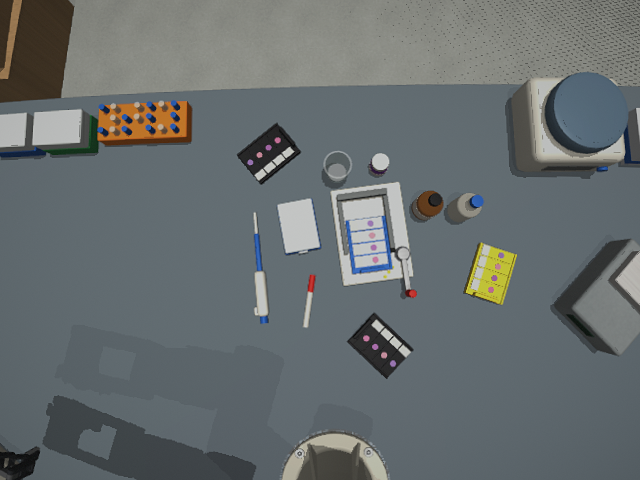

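View pics/side0.png

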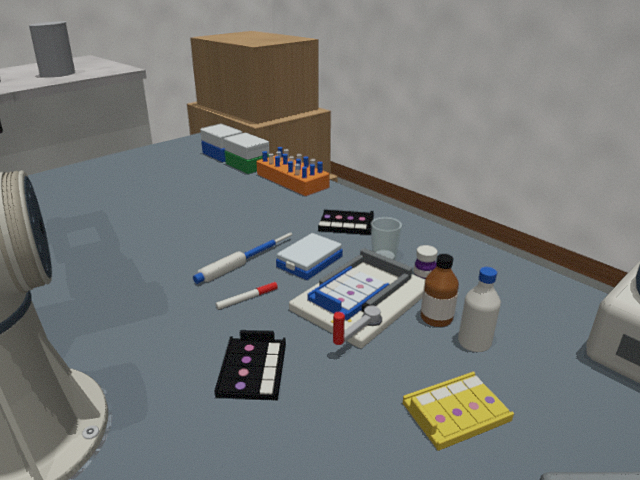

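```bash
cat > h.py <<'E'
import numpy as np, cv2
from cell import arm
P={n:arm.camera_params(n) for n in("top","side")}
def ray(n,uv):
    p=P[n];K=p["K"];d=np.array([(uv[0]-K[0,2])/K[0,0],(uv[1]-K[1,2])/K[1,1]])
    x=d.copy()
    for _ in range(30): x=d/(1+p["k1"]*(x@x))
    R=p["R"];c=-R.T@p["t"];v=R.T@np.array([x[0],x[1],1]);return c,v/np.linalg.norm(v)
def plane(n,uv,z):
    c,v=ray(n,uv);return c+v*(z-c[2])/v[2]
def tri(a,b):
    c1,v1=ray("top",a);c2,v2=ray("side",b)
    s=np.linalg.lstsq(np.c_[v1,-v2],c2-c1,rcond=None)[0]
    p,q=c1+s[0]*v1,c2+s[1]*v2;return (p+q)/2,np.linalg.norm(p-q)
def proj(n,X):
    p=P[n];c=p["R"]@np.asarray(X)+p["t"];x=c[:2]/c[2];x=x*(1+p["k1"]*(x@x));K=p["K"];return np.array([K[0,0]*x[0]+K[0,2],K[1,1]*x[1]+K[1,2]])
E
python3 - <<'E'
import cv2
a=cv2.imread("pics/top0.png")[170:310,310:450];cv2.imwrite("pics/tz.png",cv2.resize(a,None,fx=4,fy=4,interpolation=cv2.INTER_CUBIC))
a=cv2.imread("pics/side0.png")[240:370,280:440];cv2.imwrite("pics/sz.png",cv2.resize(a,None,fx=4,fy=4,interpolation=cv2.INTER_CUBIC))
E
```

```text
(no output)
```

View pics/tz.png

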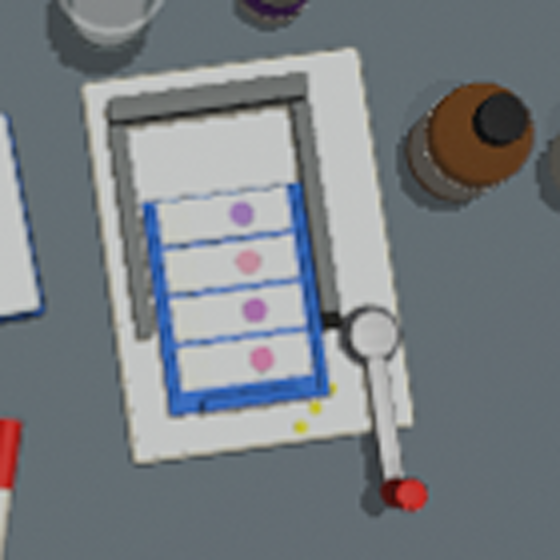

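View pics/sz.png

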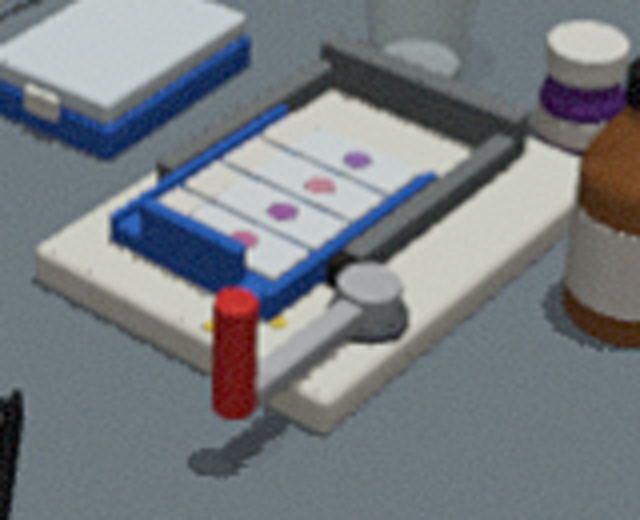

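The top zoom shows the dock with its four plate corners at zoom pixels (83,85), (356,48), (411,424) and (136,463). The tray front is around (175..328, 413..392), and the knob is at (408,494). In the side zoom the knob top is at (237,297), and the plate's front corners are at (322,412) and (40,253).

```bash
cat > m.py <<'E'
from h import *
T=lambda u,v:(310+(u+.5)/4-.5,170+(v+.5)/4-.5)
S=lambda u,v:(280+(u+.5)/4-.5,240+(v+.5)/4-.5)
D=np.array([[100,70],[100,-95],[-125,-95],[-125,70]])/1e3
W=np.array([plane("top",T(*c),.02)[:2] for c in[(83,85),(356,48),(411,424),(136,463)]])
dm,wm=D.mean(0),W.mean(0);U,_,V=np.linalg.svd((D-dm).T@(W-wm));Rd=(U@V).T;o=wm-Rd@dm
print("yaw",np.degrees(np.arctan2(Rd[1,0],Rd[0,0])),"o",o,"res mm",(W-(D@Rd.T+o))*1e3)
todock=lambda X:Rd.T@(np.asarray(X)[:2]-o)
def toworld(d): return Rd@np.asarray(d)+o
if __name__=="__main__":
    for nm,a,b in[("plateFR",(411,424),(322,412)),("plateFL",(136,463),(40,253)),("knob",(410,492),(237,297)),("pivot",(373,332),(370,283))]:
        X,e=tri(T(*a),S(*b));print(nm,X.round(4),"gap",e.round(4),"dock",todock(X).round(4))
    print("knob via top z.082",todock(plane("top",T(410,492),.082)))
    for c in[(145,205),(299,184),(328,392),(172,413)]: print("tray corner (z.036)",todock(plane("top",T(*c),.034)))
    for b in[(135,205),(243,250)]: print("tab top side z.05",todock(plane("side",S(*b),.05)))
    for d in [(-160,-75),(-54,0)]: print(d,toworld(np.array(d)/1e3))
E
python3 m.py
```

```text
yaw 6.529418833285481 o [ 0.59189819 -0.08453141] res mm [[-1.52080558 -2.0090316 ]
 [-1.56405346  1.2948967 ]
 [ 1.58954945  2.78398734]
 [ 1.49530959 -2.06985243]]
plateFR [ 0.4799 -0.1915  0.0131] gap 0.0005 dock [-0.1234 -0.0935]
plateFL [ 0.4622 -0.0322  0.0161] gap 0.0027 dock [-0.1229  0.0667]
knob [ 0.4438 -0.1769  0.0812] gap 0.0003 dock [-0.1576 -0.0749]
pivot [ 0.5328 -0.1671  0.0378] gap 0.0002 dock [-0.0681 -0.0753]
knob via top z.082 [-0.15770393 -0.07465932]
tray corner (z.036) [0.02169312 0.04290203]
tray corner (z.036) [ 0.02182037 -0.04638412]
tray corner (z.036) [-0.09832524 -0.04547089]
tray corner (z.036) [-0.09811285  0.04411988]
tab top side z.05 [-0.1025902   0.02583684]
tab top side z.05 [-0.09787145 -0.03058857]
(-160, -75) [ 0.44146452 -0.17723907]
(-54, 0) [ 0.53824846 -0.09067193]
```

```bash
cat > g.py <<'E'
import contextlib,io
with contextlib.redirect_stdout(io.StringIO()):
    from m import *
from scipy.spatial.transform import Rotation as Ro
o2=o+Rd@np.array([.002,0]); dy=np.arctan2(Rd[1,0],Rd[0,0])
def pose(x,y,z,yaw):  # dock mm, tool x yaw in dock, deg; tool down
    a=dy+np.radians(yaw);R=np.array([[np.cos(a),np.sin(a),0],[np.sin(a),-np.cos(a),0],[0,0,-1]])
    return np.r_[Rd@np.array([x,y])/1e3+o2,z/1e3],R
def here():
    s=arm.sense();p=s["ee_pos"];R=s["ee_rot"];d=Rd.T@(p[:2]-o2)*1e3;a=np.degrees(np.arctan2(R[1,0],R[0,0])-dy)
    print("t",round(s["time"],2),"dock",d.round(1),"z",(p[2]*1e3).round(1),"yaw",a.round(1),"F dock",(Rd.T@s["wrist_force"][:2]).round(1),s["wrist_force"][2].round(1),"w",round(s["grip_width"],4))
    return p,R
def rows(*targets):
    p,R=here()
    for t in targets:
        q,Q=pose(*t);print(t,(R.T@(q-p)).round(4),Ro.from_matrix(R.T@Q).as_rotvec().round(3))
def pic(n,name,box,f):
    a=arm.read_camera(n);cv2.imwrite(f"pics/{name}_full.png",a);u,v,w,h=box
    cv2.imwrite(f"pics/{name}.png",cv2.resize(a[v:v+h,u:u+w],None,fx=f,fy=f,interpolation=cv2.INTER_CUBIC))
E
python3 -c "
from g import *
rows((-140,0,160,0),(-140,0,80,0))"
```

```text
t 0.1 dock [-336.8  726.4] z 244.6 yaw 157.0 F dock [-0.5 -0.1] 0.2 w 0.0852
(-140, 0, 160, 0) [-0.4646 -0.592   0.0854] [-0.000e+00  2.000e-03  2.741e+00]
(-140, 0, 80, 0) [-0.4646 -0.5919  0.1654] [-0.000e+00  2.000e-03  2.741e+00]
```

>>> send_rows --motion '[[[-0.465,-0.592,0.02],[0,0,2.741],0],[[-0.465,-0.592,0.02],[0,0,2.741],0],[[-0.465,-0.592,0.02],[0,0,2.741],0],[[-0.465,-0.592,0.02],[0,0,2.741],0],[[-0.465,-0.592,0.02],[0,0,2.741],0],[[-0.465,-0.592,0.02],[0,0,2.741],0],[[-0.465,-0.592,0.02],[0,0,2.741],0],[[-0.465,-0.592,0.02],[0,0,2.741],0]]'

```text
time: 0.77
ee_pos: [0.3001, 0.288, 0.2362]
ee_rot: [[-0.275, 0.961, -0.0], [0.961, 0.275, -0.0], [-0.0, -0.0, -1.0]]
wrist_force: [0.5, -0.1, -1.1]
grip_width: -0.0002
```

```bash
python3 -c "
from g import *
rows((-140,0,160,0),(-140,0,80,0))"
```

```text
t 0.77 dock [-249.6  403.3] z 236.2 yaw 99.4 F dock [ 0.5 -0.1] -1.1 w -0.0002
(-140, 0, 160, 0) [-0.4158  0.0421  0.0763] [0.    0.    1.735]
(-140, 0, 80, 0) [-0.4157  0.0421  0.1563] [0.    0.    1.735]
```

>>> send_rows --motion '[[[-0.416,0.042,0.076],[0,0,1.735],0],[[-0.416,0.042,0.076],[0,0,1.735],0],[[-0.416,0.042,0.076],[0,0,1.735],0],[[-0.416,0.042,0.076],[0,0,1.735],0],[[-0.416,0.042,0.076],[0,0,1.735],0],[[-0.416,0.042,0.076],[0,0,1.735],0],[[-0.416,0.042,0.076],[0,0,1.735],0],[[-0.416,0.042,0.076],[0,0,1.735],0]]'

```text
time: 1.43
ee_pos: [0.4233, -0.0162, 0.1765]
ee_rot: [[0.661, 0.75, 0.0], [0.75, -0.661, 0.0], [0.0, 0.0, -1.0]]
wrist_force: [0.5, 0.8, 0.6]
grip_width: -0.0003
```

```bash
python3 -c "
from g import *
rows((-140,0,160,0),(-140,0,80,0))"
```

```text
t 1.43 dock [-161.7   87. ] z 176.5 yaw 42.1 F dock [0.6 0.7] 0.6 w -0.0003
(-140, 0, 160, 0) [-0.0422  0.0791  0.0165] [ 0.    -0.     0.734]
(-140, 0, 80, 0) [-0.0422  0.0791  0.0965] [ 0.    -0.     0.734]
```

>>> send_rows --motion '[[[-0.042,0.079,0.03],[0,0,0.734],0],[[-0.042,0.079,0.06],[0,0,0.734],0],[[-0.042,0.079,0.09],[0,0,0.734],0],[[-0.042,0.079,0.09],[0,0,0.734],0],[[-0.042,0.079,0.09],[0,0,0.734],0],[[-0.042,0.079,0.09],[0,0,0.734],0],[[-0.042,0.079,0.09],[0,0,0.734],0],[[-0.042,0.079,0.09],[0,0,0.734],0]]'

```text
time: 2.1
ee_pos: [0.455, -0.0976, 0.0866]
ee_rot: [[0.992, 0.124, -0.0], [0.124, -0.992, 0.0], [-0.0, -0.0, -1.0]]
wrist_force: [0.4, -0.0, -0.3]
grip_width: -0.0002
```

```bash
python3 -c "
from g import *
rows((-140,0,50,0),(-140,0,80,0))
pic('side','s1',(240,190,200,150),4);pic('top','t1',(300,170,160,120),5)"
```

```text
t 2.1 dock [-139.5    2.6] z 86.6 yaw 0.6 F dock [ 0.4 -0.1] -0.3 w -0.0002
(-140, 0, 50, 0) [-0.0006  0.0026  0.0366] [-0.    0.    0.01]
(-140, 0, 80, 0) [-0.0006  0.0025  0.0066] [-0.    0.    0.01]
```

View pics/s1.png

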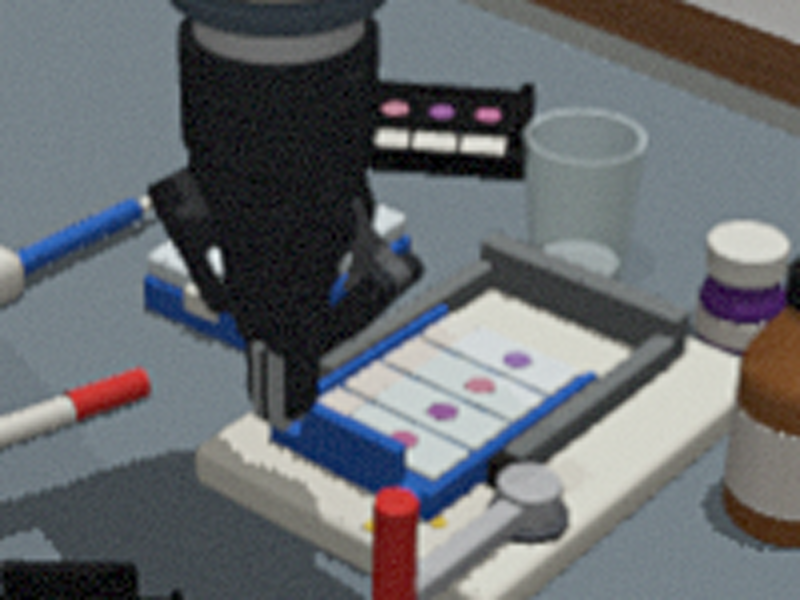

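View pics/t1.png

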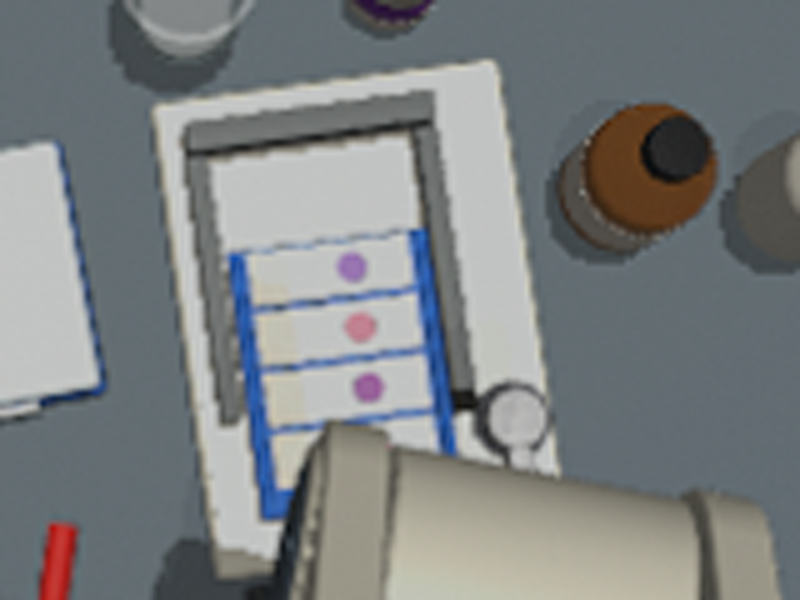

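The side view shows the closed fingertips ending at about zoom (280,425), above and in front of the tab. In the top view the wrist hides the tab. I'll check the tip height against the projection.

```bash
python3 -c "
from g import *
p,R=here()
ex=R[:,0];ey=R[:,1]
for d in (14,27):
  for sx in(-11,11):
    for sy in (-8,8):
      print(d,sx,sy,((proj('side',p+[0,0,-d/1e3]+ex*sx/1e3+ey*sy/1e3)-[240,190])*4).round())
rows((-140,0,48,0),(-110,0,48,0))
"
```

```text
t 2.2 dock [-139.3    2.6] z 87.0 yaw 0.6 F dock [ 0.7 -0.2] 0.8 w 0.0001
14 -11 -8 [247. 419.]
14 -11 8 [276. 433.]
14 11 -8 [282. 396.]
14 11 8 [312. 410.]
27 -11 -8 [248. 445.]
27 -11 8 [277. 459.]
27 11 -8 [283. 421.]
27 11 8 [312. 436.]
t 2.2 dock [-139.3    2.6] z 87.0 yaw 0.6 F dock [ 0.7 -0.2] 0.8 w 0.0001
(-140, 0, 48, 0) [-0.0008  0.0026  0.039 ] [ 0.    -0.     0.011]
(-110, 0, 48, 0) [0.0292 0.0029 0.039 ] [ 0.    -0.     0.011]
```

>>> send_rows --motion '[[[-0.001,0.0026,0.02],[0,0,0.011],0],[[-0.001,0.0026,0.039],[0,0,0.011],0],[[-0.001,0.0026,0.039],[0,0,0.011],0],[[0.01,0.0027,0.039],[0,0,0.011],0],[[0.02,0.0028,0.039],[0,0,0.011],0],[[0.025,0.0028,0.039],[0,0,0.011],0],[[0.03,0.0029,0.039],[0,0,0.011],0],[[0.035,0.0029,0.039],[0,0,0.011],0]]'

```text
time: 2.87
ee_pos: [0.4912, -0.0962, 0.0485]
ee_rot: [[0.994, 0.11, 0.001], [0.11, -0.994, -0.0], [0.001, 0.0, -1.0]]
wrist_force: [-2.5, 0.2, 0.8]
grip_width: -0.0002
```

```bash
python3 -c "
from g import *
rows((-72,0,48,0))
pic('side','s2',(240,190,200,150),4)"
```

```text
t 2.87 dock [-1.034e+02 -1.000e-01] z 48.5 yaw -0.2 F dock [-2.5  0.5] 0.8 w -0.0002
(-72, 0, 48, 0) [ 0.0314 -0.0003  0.0005] [ 0.    -0.001 -0.004]
```

View pics/s2.png

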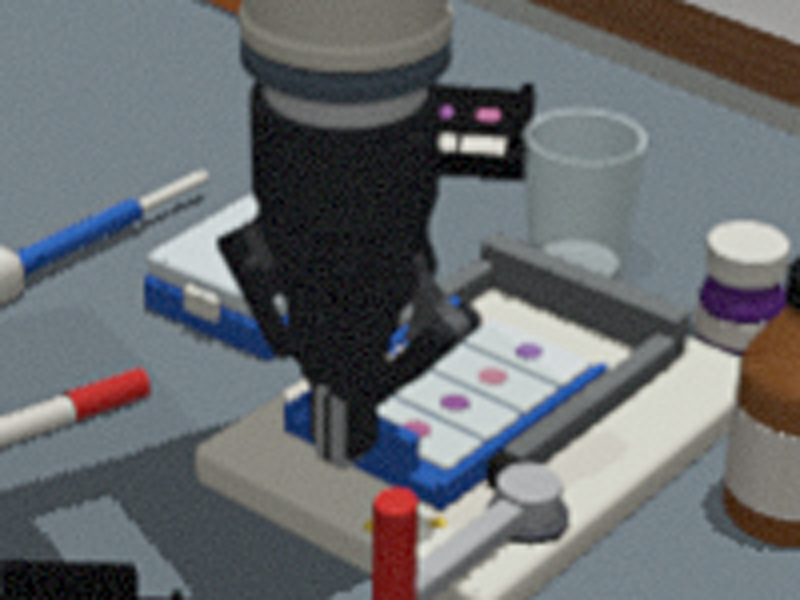

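The fingers are on the tab around zoom (350,440), pushing with about 2.5 N. The tray has moved a little and is flat.

>>> send_rows --motion '[[[0.005,0,0],[0,0,0],0],[[0.01,0,0],[0,0,0],0],[[0.015,0,0],[0,0,0],0],[[0.019,0,0],[0,0,0],0],[[0.022,0,0],[0,0,0],0],[[0.025,0,0],[0,0,0],0],[[0.028,0,0],[0,0,0],0],[[0.03,0,0],[0,0,0],0]]'

```text
time: 3.58
ee_pos: [0.5205, -0.093, 0.0478]
ee_rot: [[0.994, 0.11, 0.0], [0.11, -0.994, 0.0], [0.0, 0.0, -1.0]]
wrist_force: [-1.7, -1.1, 0.3]
grip_width: -0.0001
```

```bash
python3 -c "
from g import *
rows((-65,0,48,0))"
```

```text
t 3.58 dock [-73.9  -0.3] z 47.8 yaw -0.2 F dock [-1.9 -0.9] 0.3 w -0.0001
(-65, 0, 48, 0) [ 0.0089 -0.0003 -0.0002] [ 0.    -0.    -0.004]
```

Now I go on in small steps until the force rises at the back stop.

>>> send_rows --motion '[[[0.002,0,0],[0,0,0],0],[[0.004,0,0],[0,0,0],0],[[0.006,0,0],[0,0,0],0],[[0.007,0,0],[0,0,0],0],[[0.007,0,0],[0,0,0],0]]'

```text
time: 4.0
ee_pos: [0.5274, -0.0922, 0.0478]
ee_rot: [[0.994, 0.11, 0.0], [0.11, -0.994, -0.0], [0.0, 0.0, -1.0]]
wrist_force: [0.8, -0.0, -0.1]
grip_width: 0.0004
```

>>> send_rows --motion '[[[0.001,0,0],[0,0,0],0],[[0.0015,0,0],[0,0,0],0],[[0.002,0,0],[0,0,0],0]]'

```text
time: 4.25
ee_pos: [0.5275, -0.0921, 0.0476]
ee_rot: [[0.994, 0.11, -0.003], [0.11, -0.994, 0.0], [-0.003, -0.0, -1.0]]
wrist_force: [-8.0, -3.0, 5.4]
grip_width: -0.0003
```

>>> send_rows --motion '[[[0.0005,0,0],[0,0,0],0],[[0.001,0,0],[0,0,0],0],[[0.001,0,0],[0,0,0],0],[[0.001,0,0],[0,0,0],0]]'

```text
time: 4.58
ee_pos: [0.5275, -0.092, 0.0475]
ee_rot: [[0.994, 0.11, -0.005], [0.11, -0.994, 0.0], [-0.005, -0.001, -1.0]]
wrist_force: [-9.4, -2.6, 6.0]
grip_width: -0.0002
```

```bash
python3 -c "
from g import *
pic('side','s3',(240,190,200,150),4);pic('top','t3',(300,170,160,120),5)
rows((-90,0,48,0),(-165,-50,140,90),(-160,-125,140,90))"
```

```text
t 4.68 dock [-66.9  -0.1] z 47.5 yaw -0.2 F dock [-9.2 -1.5] 6.8 w -0.0
(-90, 0, 48, 0) [-0.0231  0.     -0.0004] [-0.001  0.005 -0.004]
(-165, -50, 140, 90) [-0.0984  0.0503 -0.0921] [-0.004  0.003 -1.575]
(-160, -125, 140, 90) [-0.0931  0.1252 -0.0922] [-0.004  0.003 -1.575]
```

View pics/s3.png

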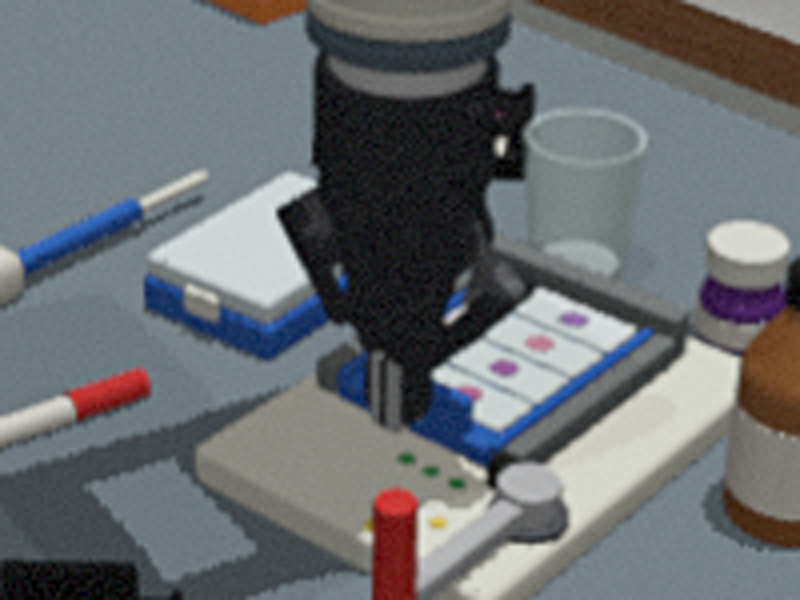

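View pics/t3.png

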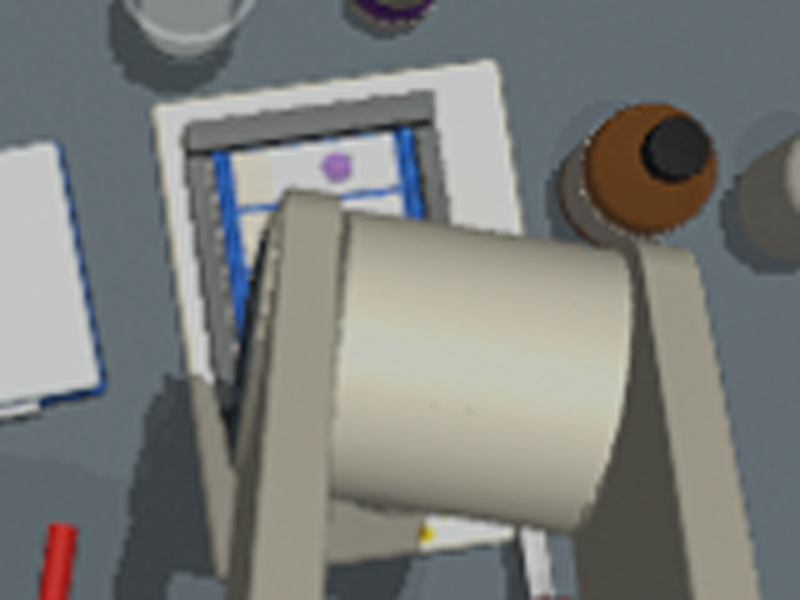

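The tray is home: in both views its back edge touches the grey stop, and the force rose to about 9 N without motion. Now I back off, lift, and swing round to the outer side of the knob.

>>> send_rows --motion '[[[-0.015,0,0],[0,0,0],0],[[-0.04,0,-0.02],[0,0,0],0],[[-0.07,0,-0.06],[0,0,0],0],[[-0.095,0.03,-0.1],[0,0,-1.571],0],[[-0.095,0.07,-0.1],[0,0,-1.571],0],[[-0.095,0.1,-0.1],[0,0,-1.571],0],[[-0.095,0.125,-0.1],[0,0,-1.571],0],[[-0.095,0.125,-0.1],[0,0,-1.571],0]]'

```text
time: 5.35
ee_pos: [0.4513, -0.2319, 0.1495]
ee_rot: [[0.758, 0.652, 0.005], [0.652, -0.758, -0.004], [0.001, 0.006, -1.0]]
wrist_force: [-0.2, 0.0, 0.5]
grip_width: -0.0
```

```bash
python3 -c "
from g import *
rows((-160,-125,140,90))"
```

```text
t 5.35 dock [-158.5 -130.5] z 149.5 yaw 34.2 F dock [-0.2  0. ] 0.5 w -0.0
(-160, -125, 140, 90) [ 0.0018 -0.0054  0.0095] [ 0.006  0.002 -0.974]
```

>>> send_rows --motion '[[[0,-0.004,0.01],[0.006,0.002,-0.974],0],[[0,-0.004,0.01],[0.006,0.002,-0.974],0],[[0,-0.004,0.01],[0.006,0.002,-0.974],0],[[0,-0.004,0.01],[0.006,0.002,-0.974],0],[[0,-0.004,0.01],[0.006,0.002,-0.974],0],[[0,-0.004,0.01],[0.006,0.002,-0.974],0],[[0,-0.004,0.01],[0.006,0.002,-0.974],0],[[0,-0.004,0.01],[0.006,0.002,-0.974],0]]'

```text
time: 6.02
ee_pos: [0.447, -0.2236, 0.138]
ee_rot: [[-0.116, 0.993, -0.004], [0.993, 0.116, 0.004], [0.004, -0.003, -1.0]]
wrist_force: [0.2, 0.8, -0.5]
grip_width: -0.0004
```

```bash
python3 -c "
from g import *
pic('side','s4',(240,190,200,150),4);pic('top','t4',(300,170,160,120),5)
rows((-160,-120,72,90))"
```

```text
t 6.12 dock [-161.8 -121.7] z 137.9 yaw 89.9 F dock [-0.2 -0.3] -0.1 w -0.0002
(-160, -120, 72, 90) [0.0015 0.002  0.0659] [-0.003 -0.004 -0.003]
```

View pics/s4.png

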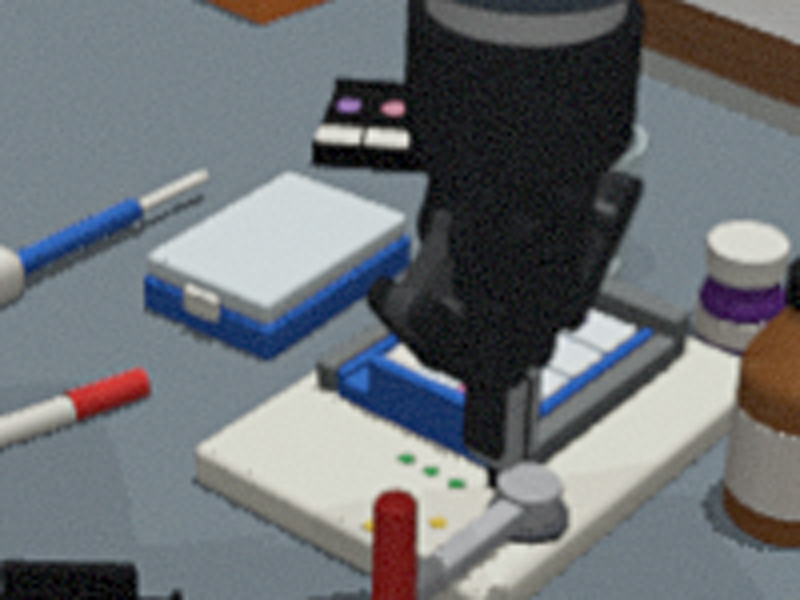

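View pics/t4.png

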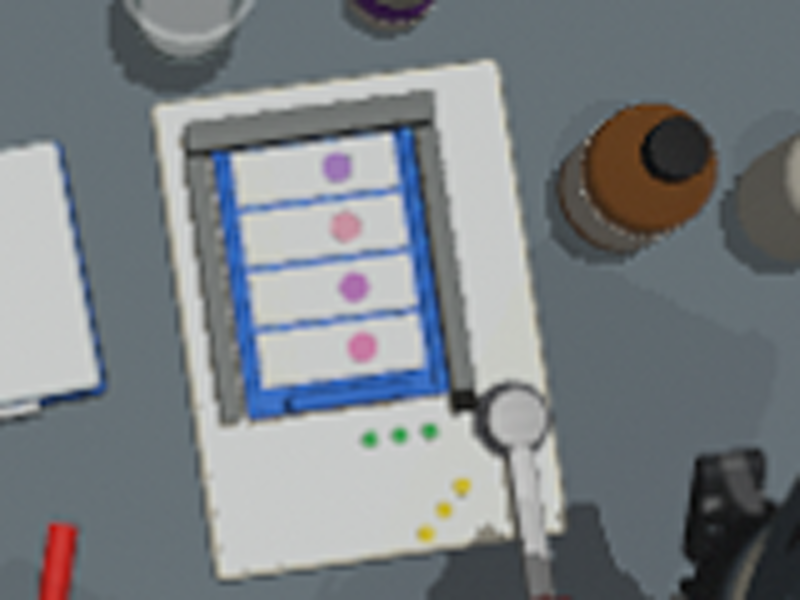

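The top view shows the tray flush against the back stop and between the rails, with the front tab at zoom (290–440, 405–385). The fingers are clear on the knob's outer side.

>>> send_rows --motion '[[[0.0015,0.002,0.035],[-0.003,-0.004,-0.003],0],[[0.0015,0.002,0.066],[-0.003,-0.004,-0.003],0],[[0.0015,0.002,0.066],[-0.003,-0.004,-0.003],0],[[0.0015,0.002,0.066],[-0.003,-0.004,-0.003],0]]'

```text
time: 6.45
ee_pos: [0.4472, -0.221, 0.0711]
ee_rot: [[-0.11, 0.994, -0.004], [0.994, 0.11, 0.002], [0.002, -0.004, -1.0]]
wrist_force: [-0.0, 0.2, 0.2]
grip_width: 0.0
```

```bash
cat >> g.py <<'E'
def lev(th,s=21,z=72):
    t=np.radians(th);c,q=np.cos(t),np.sin(t);x,y=-90,-s
    return (round(-70+c*x+q*y,1),round(-75-q*x+c*y,1),z,90-th)
E
python3 -c "
from g import *
rows(lev(0,35),lev(0,25),*[lev(a) for a in(4,10,16,22,28,34)])"
```

```text
t 6.45 dock [-161.3 -119.1] z 71.1 yaw 89.8 F dock [0.  0.2] 0.2 w 0.0
(np.float64(-160.0), np.float64(-110.0), 72, 90) [ 0.0091  0.0012 -0.0009] [-0.004 -0.002 -0.004]
(np.float64(-160.0), np.float64(-100.0), 72, 90) [ 0.0191  0.0012 -0.0009] [-0.004 -0.002 -0.004]
(np.float64(-161.2), np.float64(-89.7), 72, 86) [ 0.0294 -0.     -0.0009] [-0.004 -0.002  0.066]
(np.float64(-162.3), np.float64(-80.1), 72, 80) [ 0.039  -0.0012 -0.0009] [-0.004 -0.002  0.171]
(np.float64(-162.3), np.float64(-70.4), 72, 74) [ 0.0487 -0.0012 -0.0008] [-0.004 -0.002  0.276]
(np.float64(-161.3), np.float64(-60.8), 72, 68) [ 0.0583 -0.0002 -0.0008] [-0.004 -0.002  0.38 ]
(np.float64(-159.3), np.float64(-51.3), 72, 62) [ 0.0678  0.0017 -0.0008] [-0.005 -0.001  0.485]
(np.float64(-156.4), np.float64(-42.1), 72, 56) [ 0.077   0.0046 -0.0008] [-0.005 -0.001  0.59 ]
```

>>> send_rows --motion '[[[0.01,0.001,0],[0,0,0],0],[[0.02,0.001,0],[0,0,0],0],[[0.0295,0,0],[0,0,0.066],0],[[0.039,-0.001,0],[0,0,0.171],0],[[0.0485,-0.001,0],[0,0,0.276],0],[[0.058,0,0],[0,0,0.38],0],[[0.068,0.0015,0],[0,0,0.485],0],[[0.077,0.0045,0],[0,0,0.59],0]]'

```text
time: 7.12
ee_pos: [0.4445, -0.1435, 0.0735]
ee_rot: [[0.464, 0.886, 0.001], [0.886, -0.464, -0.0], [0.0, 0.001, -1.0]]
wrist_force: [-0.5, 1.0, 0.2]
grip_width: -0.0001
```

```bash
python3 -c "
from g import *
pic('side','s5',(240,190,200,150),4)
rows(*[lev(a) for a in(34,40,46,52,58,64,70,76,82)])"
```

```text
t 7.17 dock [-154.8  -40.8] z 73.4 yaw 55.4 F dock [-0.2  1.2] 0.1 w 0.0003
(np.float64(-156.4), np.float64(-42.1), 72, 56) [-0.002  -0.0006  0.0014] [ 0.001 -0.001 -0.011]
(np.float64(-152.4), np.float64(-33.2), 72, 50) [ 0.0076 -0.0023  0.0014] [ 0.001 -0.001  0.093]
(np.float64(-147.6), np.float64(-24.8), 72, 44) [ 0.0173 -0.0032  0.0014] [ 0.001 -0.001  0.198]
(np.float64(-142.0), np.float64(-17.0), 72, 38) [ 0.0269 -0.003   0.0014] [ 0.001 -0.001  0.303]
(np.float64(-135.5), np.float64(-9.8), 72, 32) [ 0.0365 -0.0017  0.0014] [ 0.001 -0.001  0.408]
(np.float64(-128.3), np.float64(-3.3), 72, 26) [0.0459 0.0005 0.0014] [ 0.001 -0.001  0.512]
(np.float64(-120.5), np.float64(2.4), 72, 20) [0.055  0.0037 0.0014] [ 0.001 -0.001  0.617]
(np.float64(-112.1), np.float64(7.2), 72, 14) [0.0638 0.0078 0.0015] [ 0.001 -0.001  0.722]
(np.float64(-103.3), np.float64(11.2), 72, 8) [0.0721 0.0128 0.0015] [ 0.    -0.001  0.827]
```

View pics/s5.png

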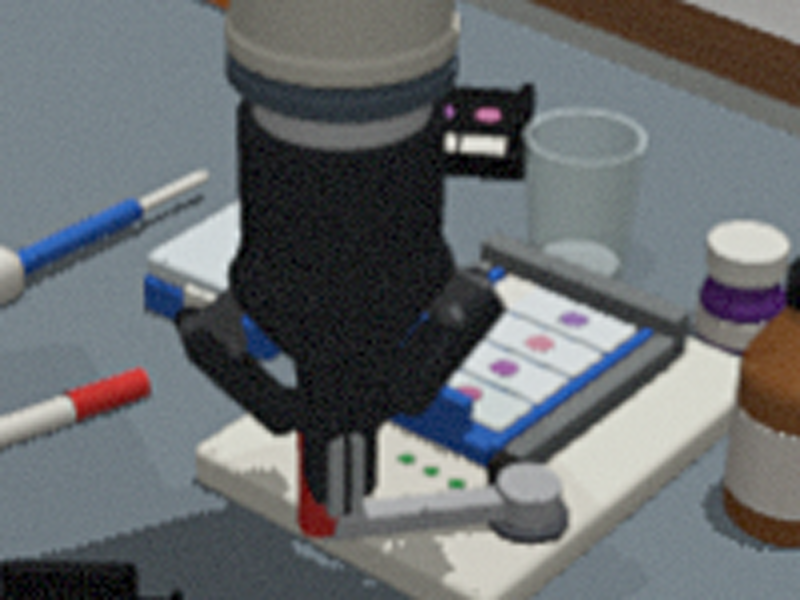

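The lever now sits at its first detent, with the bar around zoom (340–510, 520–495) and the fingers behind the knob. I carry on round the arc.

>>> send_rows --motion '[[[0.0075,-0.002,0.001],[0,0,0.093],0],[[0.0175,-0.003,0.001],[0,0,0.198],0],[[0.027,-0.003,0.001],[0,0,0.303],0],[[0.0365,-0.0015,0.001],[0,0,0.408],0],[[0.046,0.0005,0.001],[0,0,0.512],0],[[0.055,0.0035,0.001],[0,0,0.617],0],[[0.064,0.008,0.001],[0,0,0.722],0],[[0.072,0.013,0.001],[0,0,0.827],0]]'

```text
time: 7.83
ee_pos: [0.4894, -0.0858, 0.0722]
ee_rot: [[0.965, 0.261, 0.001], [0.261, -0.965, -0.0], [0.001, 0.0, -1.0]]
wrist_force: [0.5, -0.1, -0.5]
grip_width: 0.0004
```

```bash
python3 -c "
from g import *
pic('side','s6',(240,190,200,150),4)
rows(*[lev(a) for a in(82,88,90)],lev(90,19))"
```

```text
t 7.88 dock [-102.1   10.5] z 72.4 yaw 8.2 F dock [1.9 0.1] 0.7 w -0.0002
(np.float64(-103.3), np.float64(11.2), 72, 8) [-0.0011 -0.0009  0.0004] [ 0.001 -0.003  0.003]
(np.float64(-94.1), np.float64(14.2), 72, 2) [ 0.0084 -0.0025  0.0004] [ 0.001 -0.003  0.108]
(np.float64(-91.0), np.float64(15.0), 72, 0) [ 0.0116 -0.0029  0.0004] [ 0.001 -0.003  0.143]
(np.float64(-89.0), np.float64(15.0), 72, 0) [ 0.0136 -0.0026  0.0004] [ 0.001 -0.003  0.143]
```

View pics/s6.png

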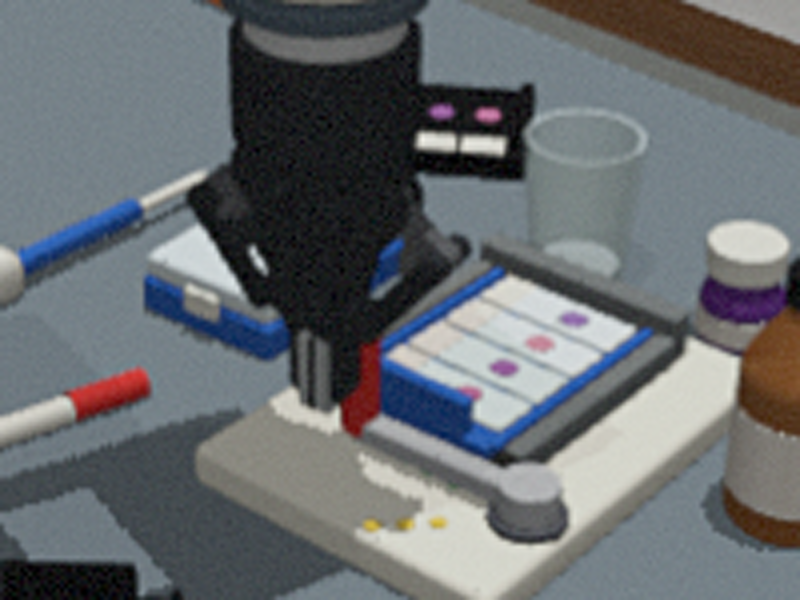

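The bar already lies across in front of the tab, around zoom (360–500, 420–480). A gentle confirming push to the hard stop follows.

>>> send_rows --motion '[[[0.005,-0.002,0],[0,0,0.07],0],[[0.009,-0.0025,0],[0,0,0.14],0],[[0.012,-0.003,0],[0,0,0.143],0],[[0.013,-0.003,0],[0,0,0.143],0],[[0.0135,-0.003,0],[0,0,0.143],0],[[0.0135,-0.003,0],[0,0,0.143],0]]'

```text
time: 8.38
ee_pos: [0.5008, -0.0801, 0.0711]
ee_rot: [[0.992, 0.126, -0.001], [0.126, -0.992, 0.0], [-0.001, -0.0, -1.0]]
wrist_force: [-0.5, 0.6, 0.3]
grip_width: 0.0002
```

```bash
python3 -c "
from g import *
rows((-130,15,72,0),(-200,15,200,0))"
```

```text
t 8.38 dock [-92.   14.7] z 71.1 yaw 0.7 F dock [-0.4  0.6] 0.3 w 0.0002
(-130, 15, 72, 0) [-0.038  -0.0008 -0.0009] [-0.     0.001  0.012]
(-200, 15, 200, 0) [-0.1081 -0.0017 -0.1288] [-0.     0.001  0.012]
```

>>> send_rows --motion '[[[0.001,0,0],[0,0,0],0],[[0.002,0,0],[0,0,0],0],[[0.003,0,0],[0,0,0],0],[[0.0035,0,0],[0,0,0],0],[[0.0035,0,0],[0,0,0],0]]'

```text
time: 8.8
ee_pos: [0.5013, -0.0798, 0.0703]
ee_rot: [[0.992, 0.125, -0.007], [0.125, -0.992, 0.0], [-0.007, -0.001, -1.0]]
wrist_force: [-9.8, -3.9, 6.7]
grip_width: 0.0002
```

The lever is firm against its stop at about 10 N with no motion, so I retreat.

>>> send_rows --motion '[[[-0.02,0,0],[0,0,0],0],[[-0.05,0,-0.02],[0,0,0],0],[[-0.08,0,-0.05],[0,0,0],0],[[-0.1,0,-0.09],[0,0,0],0],[[-0.1,0,-0.13],[0,0,0],0],[[-0.11,-0.03,-0.15],[0,0,0],0],[[-0.11,-0.07,-0.15],[0,0,0],0],[[-0.11,-0.11,-0.15],[0,0,0],0]]'

```text
time: 9.47
ee_pos: [0.3823, 0.0163, 0.2229]
ee_rot: [[0.993, 0.121, 0.004], [0.121, -0.993, 0.0], [0.004, -0.0, -1.0]]
wrist_force: [1.1, 0.2, -0.3]
grip_width: 0.0002
```

>>> send_rows --motion '[[[0,-0.04,0],[0,0,0],0],[[0,-0.08,0],[0,0,0],0],[[0,-0.1,0],[0,0,0],0],[[0,-0.1,0],[0,0,0],0]]'

```text
time: 9.8
ee_pos: [0.3691, 0.1182, 0.2213]
ee_rot: [[0.992, 0.127, -0.0], [0.127, -0.992, 0.002], [-0.0, -0.002, -1.0]]
wrist_force: [0.6, -1.0, 0.5]
grip_width: 0.0001
```

```bash
python3 -c "
from g import *
here()
pic('side','s7',(240,190,200,150),4);pic('top','t7',(300,170,160,120),5)"
```

```text
t 9.8 dock [-200.3  226.8] z 221.3 yaw 0.8 F dock [ 0.5 -1. ] 0.5 w 0.0001
```

View pics/s7.png

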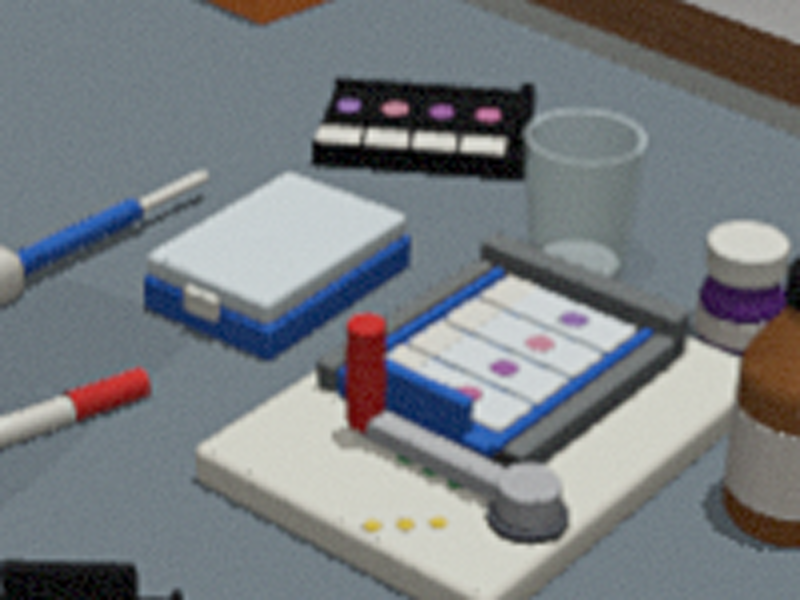

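View pics/t7.png

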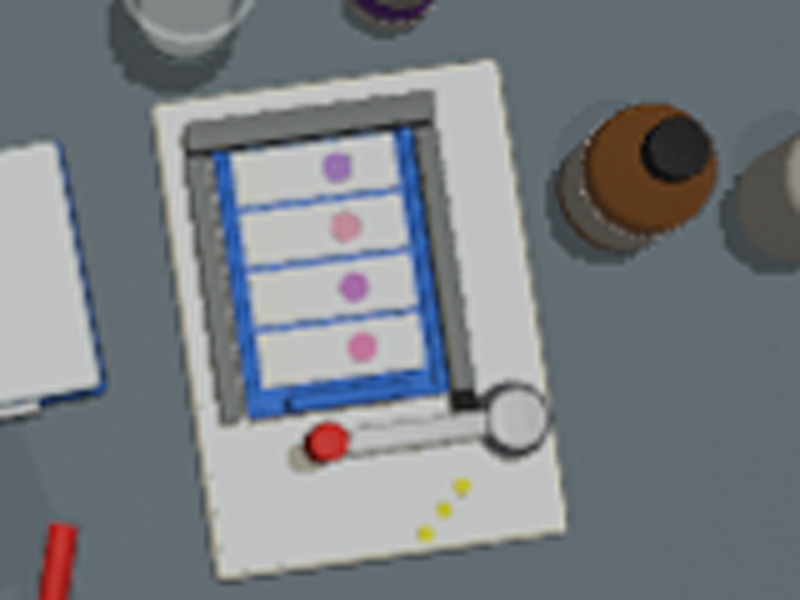

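View pics/t7_full.png

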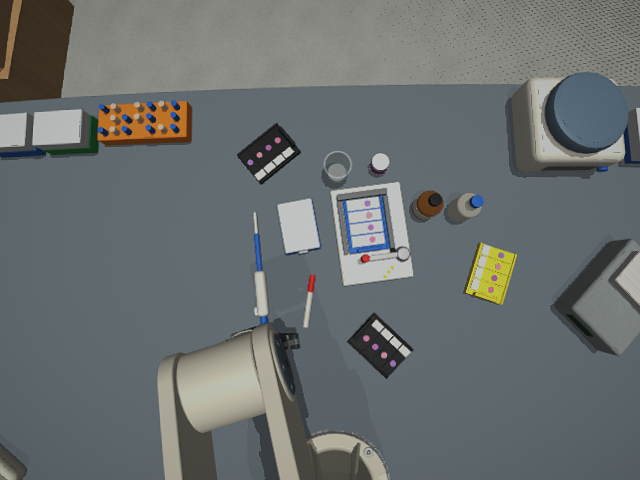

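```bash
python3 -c "
from g import *
X,e=tri((300+328/5-.4,170+440/5-.4),(240+366/4-.4,190+323/4-.4))
Y,f=tri((300+517/5-.4,170+417/5-.4),(240+531/4-.4,190+483/4-.4))
d=Rd.T@(X[:2]-o2)*1e3;q=Rd.T@(Y[:2]-o2)*1e3
v=d-q
print(d,q,X[2],Y[2],np.arctan2(v[1],-v[0]));arm.hand_in()"
```

```text
[-70.73701718  14.89751936] [-70.6940476  -75.71963411] 0.08046338316190402 0.03830793992285503 1.5703221386413602
the job is handed in; nothing more can be done
```

The tray is fully home, the lever is locked at its second stop, and I handed the job in at about 10 s of the 45 s allowed. No verdict was reported.

- **Tray:** I pushed it by its tab with closed fingertips until it met the back stop. The force rose to about 9 N with no more motion. The last pictures show it lying flat and flush against the stop.
- **Lever:** I pushed the knob round its arc, past the first click, to the second stop, then confirmed the hard stop at about 10 N. From the final two views the knob is at (-70.7, 14.9) mm in the dock's frame, against a nominal (-70, 15). The lever angle comes out at 1.570 rad.
- **Hand and bystanders:** The hand finished about 0.22 m above the table, to the left in front of the dock, touching nothing. By eye, the bystanders stand where they started in the first and last top views. The arm partly covers the near end of the pipette in the last one.

One disagreement: my first dock fit, from the plate corners, was about 2 mm off along the lane compared with the knob and pivot. I shifted it by 2 mm and relied on contact force for both end stops.

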